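Clamp a sample cup at the lamp port and hold the shutter half open

ROBOT

A 6-joint arm with a two-finger parallel gripper is mounted at the origin on a cart in front of the work surface, level with it; the furniture and walls round the work are solid. World frame = base frame: x ahead of the robot, y to its left, z up, the work surface at z = 0. Lengths are in mm, angles in rad, forces in N, time in s.
With the tool pointing down it reaches from about 300 to 825 mm from the base axis. Payload 5.4 kg.
Tool frame: the origin (TCP) lies between the finger pads; the fingertips stand 8 mm ahead of it and the grasp point (between the pads) lies 11 mm behind it; z points along the fingers, y is the direction in which the jaws open and shut (so a half turn about z gives the same grasp; the last joint's range is limited). The gripper opens to 92 mm and grips with 3 to 60 N. Pads are 20 mm wide; open, the fingers measure 128 mm over their backs; the gripper's body (75 mm by 189 mm) begins 69 mm behind the grasp point.
Start: joints at [1.125, 0.158, 1.597, -0, 1.386, -0.21], TCP at [134.343, 559.069, 222.601] pointing down, gripper open.
Joint ranges: [-2.91, 2.91], [-0.94, 2.29], [0.18, 2.7], [-1.29, 4.43], [0.17, 2.64], [-3, 3]. Speed limits (rad/s): [2.57, 2.57, 3.14, 3.14, 3.14, 3.14].

INTERFACE

Orientations are given as a unit quaternion [w, x, y, z].
In Python, from rig import * gives the robot as it stands.
- The arm moves only by the tool drive_tool, never from a script. Its argument "series" is a list of rows, each an object of numbers: "dx", "dy", "dz": the shift along the tool's x, y, z in mm; "ax", "ay", "az": the turn, a rotation vector about the tool's x, y, z in degrees; "fingers": the opening, from -1 (shut) to 1 (fully open). A call has 1 to 12 rows; each row is the pose to reach, as a shift and turn from the pose measured when the call began, along the tool's axes at that moment; what a row does not reach only later rows make up. A row lasts 1/10 s, in which the tool goes at most 50 mm and 8.59 degrees, less where a joint would pass 70% of its speed; a pose out of reach is approached as far as the arm can. A call with a gripper value outside its range is refused whole. The fingers move at their own pace and stop on an object; "squeeze" is the grip in N (left out, the last holds). Time passes only in rows, so rows that repeat a pose let the fingers close. It gives the time, the measured TCP pose, the force and the opening at its end, in the units of the state.
- observe(): the state, without advancing time (a new reading comes with each control period).
- camera(name): name is "scene" or "top" or "wrist"; returns a dict with "frame" (384x512x3 uint8, red, green, blue), "z_map" (384x512 float32, mm along the optical axis (not along the pixel's ray), 0 where there is no reading), "K" (3x3 intrinsics, pixels), "rvec" (rotation vector, rad) and "tvec" (3), from world to camera coordinates, as OpenCV has them. Camera axes: x right, y down, z forward; pixel columns grow to the right and rows downward; lengths in mm; the calibration is good to about 2 mm. The wrist camera is an equidistant fisheye: a pixel r from the principal point sees the ray r / f radians off the axis. A picture is of the moment at which its call begins.
- hand_in(): hands the job in, once; it reports no verdict.
Trained networks look in a picture, given as the dict that the camera call returned (one of the last four; its "shot" number tells which), for a name from the list of things; names that differ only in an ending like _2 or _b are one class to them, and where a whole thing is asked for, a point or a joint stands for the part that bears it (a point fixed in the world has none). Each returns a list of dicts, best first, with "p" (0 to 1); they miss things now and then, are a little off and sometimes report something else, mostly with a low value. They report only what shows in the picture. A call takes as long as a camera call.
- find_in(picture, target): "point" ([x, y, z] in mm, in world coordinates, good to about 4 mm: the middle of the surface that is visible of it).
- outline_of(picture, target): "region" (384x512 bool, what is visible of it).
The state is a dict: "time_s": time; "q": joint angles; "dq": joint speeds; "joint_efforts": joint torques, N m; "position": TCP position; "eef_rot": TCP orientation; "wrist_force": force on the tool from outside, world axes, zero at the start; "wrist_torque": the same for the moment, N m; "grip_width": finger opening in mm.
Only numpy, scipy, OpenCV 4.12 (cv2) and the standard library are available. Lean on these libraries where they do the work, as an engineer would, in place of code of your own. Each camera call takes 0.05 s, during which the arm holds its last target.

TASK

In the small clamping fixture in front of the analyser, turn the crank clockwise until the vee jaw has pushed the lidded sample cup up against the lamp house and clamps it firmly there, then let go of the crank. Next slide the spring-loaded shutter by its tab to half of its travel, tab at the long middle mark, and keep holding it there: finish with the gripper still on the tab, because the shutter springs shut if let go. Leave the bottle, dish and test cassette beside the fixture where they are.

Things in the scene. Friction and masses are not known exactly. Their poses are not given: they have to be found in the camera images.
- fixture: Fixed fixture: aluminium plate 8 mm thick with a grey lamp house on its left end and a crank on its right. Origin on the worktop; z up, +y along the plate from crank to lamp house (clamping direction), +x across it, away from the robot (shutter opening direction); turned by up to 0.2 rad. Plate: y -195 to 113 mm. Lamp house: y 30 to 100, x -50 to 80 mm, roof 72 mm above the worktop.
- port_plate: Upright grey front plate of the lamp house, flat, with the rectangular port (36 wide x 24 mm high); the cup is to be pressed against it. Its origin and axes are those of the fixture; its outer face looks to -y at y = 30 mm.
- jaw: Sliding steel vee jaw, top 57 mm above the worktop. Origin at worktop level on the upright axis of a cup lying in the vee; axes as the fixture. It slides along the fixture's +y, 8 mm per radian of the crank (rack and pinion), and stays where it is left. It starts 16 to 32 mm short of its clamped place.
- crank (a joint): Angle of the crank, rad, 0 to 4.75; grows clockwise seen from above, which moves the jaw towards the lamp house. Starts between 0 and 2; the jaw stalls on the seated cup at about 4. Friction takes about 4 N at the grip; 8 to 15 N more once stalled clamps firmly. It stays where it is left.
- crank_axis (a point): Point on the crank's upright turning axis, at the height of the grip's foot (53 mm above the worktop).
- grip: Light grey upright grip of the crank, 17 mm diameter, 43 mm high, spins freely on its pin, so the gripper need not turn. Origin at the centre of its foot, 53 mm above the worktop; top at 97 mm. It runs on a circle of radius 35 mm about crank_axis; at crank = 0 it lies from the axis towards the fixture's +x. The jaw beside it is 57 mm high.
- sample_cup: Loose lidded sample cup, 59 mm diameter at the rim, 45 mm high, standing upright on the 8 mm plate between the jaw and the port plate, at first 1 to 9 mm away from the port plate. Origin at the centre of its underside.
- shutter (a joint): Travel of the shutter, m: 0 shut (sprung), 0.050 fully open, 0.025 half; grows towards the fixture's +x. The spring force rises from 3 N shut to 7 N at half and 11 N fully open.
- tab (a point): Black thumb tab of the shutter on the lamp house's roof: 14 mm along the fixture's x, 22 mm along its y, from 3 to 37 mm above the roof. Origin at its centre, at roof height (72 mm above the worktop). It runs along the fixture's x; three black marks on the roof behind it (+y side) show shut, half (the long one) and fully open. Take it across its 14 mm.
- bottle_by: Bystander: dropper bottle, 29 mm diameter, 58 mm high. Origin at the centre of its underside.
- dish_by: Bystander: petri dish, 63 mm diameter, 15 mm high. Origin at the centre of its underside.
- cassette_by: Bystander: white test cassette, 70 x 21 x 5 mm. Origin at the centre of its underside.

How it is judged:
By the outcome, as a careful person would: the job done as asked, in the order asked, and still so for the second after the job is handed in, while the arm keeps its last pose, push and grip.
It also fails if it takes over 54 s, if anything falls off the work surface, if the arm or the gripper's body presses on something with over 40 N, if the wrist force passes 120 N, or if a joint passes its speed limit or range.

## Working session

There is one attempt and no reset: what is moved stays moved. The work goes in short steps, Python scripts to look and compute and a tool call to move; the robot and the scene stay as the last step left them, time stands still between calls to the robot, and variables do not carry over. Pictures are saved under pics/ and viewed, and the job is handed in when it is done.

Besides the shell and the picture viewer there is one more tool, called after "Emit:" as name(argument=value, ...) on one line, values as JSON. drive_tool: Moves the arm, as the interface text tells. Its arguments: {"type":"object","properties":{"series":{"type":"array"},"squeeze":{"type":"number"}},"required":["series"]}

```bash
mkdir -p pics; ls
cat > h.py <<'E'
from rig import *
import numpy as np, cv2
def save(c,name,crop=None,s=1):
    f=c["frame"][:,:,::-1]
    if crop: f=f[crop[1]:crop[3],crop[0]:crop[2]]
    f=cv2.resize(f,None,fx=s,fy=s,interpolation=cv2.INTER_CUBIC)
    cv2.imwrite("pics/"+name,f)
def w2c(c): 
    R,_=cv2.Rodrigues(np.array(c["rvec"],float)); return R,np.array(c["tvec"],float).ravel()
def cloud(c):
    R,t=w2c(c);K=np.array(c["K"]);z=c["z_map"].astype(float)
    v,u=np.mgrid[:384,:512]
    P=np.stack([(u-K[0,2])/K[0,0]*z,(v-K[1,2])/K[1,1]*z,z],-1)
    W=(P-t)@R; W[z==0]=np.nan
    return W
def proj(c,p):
    R,t=w2c(c);K=np.array(c["K"]);q=R@np.array(p,float)+t; q=K@q; return q[:2]/q[2]
E
python3 - <<'E'
from h import *
s=observe(); print(s)
for n in ["top","scene"]:
    c=camera(n); save(c,n+"0.png",s=1.5); print(n,c["K"],c["rvec"],c["tvec"])
    np.savez("/tmp/"+n+"0.npz",**{k:np.array(v) for k,v in c.items()})
    for t in ["fixture","port_plate","jaw","crank","grip","sample_cup","shutter","tab","bottle_by","dish_by","cassette_by"]:
        try:
            r=find_in(c,t); print(t,[(np.round(x["point"],1).tolist(),round(x["p"],2)) for x in r[:2]])
        except Exception as e: print(t,e)
E
```

```text
pics
{'time_s': 0.0, 'q': array([ 1.12487643e+00,  1.59079718e-01,  1.59818229e+00,  6.55583669e-06,
        1.38620681e+00, -2.10086046e-01]), 'dq': array([ 0.00077338,  0.0014954 ,  0.00041928,  0.0015819 , -0.00022156,
       -0.00102366]), 'joint_efforts': array([ 2.13724299e-03, -3.85585606e+01, -3.22099757e+01,  7.02606188e-02,
        3.82021687e-02, -1.19611627e-04]), 'position': array([134.09849902, 558.53073932, 221.62669655]), 'eef_rot': array([-3.05254936e-04,  1.17644402e-01,  9.93055343e-01, -8.87029746e-04]), 'wrist_force': array([-0.04216598, -0.71414277, -0.31477883]), 'wrist_torque': array([ 0.00291925,  0.04165737, -0.04907923]), 'grip_width': 91.56537085016087}
top [[394.74084446   0.         262.05713669]
 [  0.         394.74084446 188.75103593]
 [  0.           0.           1.        ]] [ 2.10613556 -2.09033205  0.243725  ] [347.32541029 561.74970839 819.38312296]
fixture [([492.1, 208.3, 26.3], 0.9)]
port_plate [([502.7, 273.9, 67.1], 0.64)]
jaw [([490.2, 178.6, 45.8], 0.59)]
crank [([505.1, 77.4, 53.2], 0.53)]
grip [([490.9, 211.3, 26.5], 0.49), ([504.3, 70.6
[... 254 characters left out ...]

scene [[484.83546221   0.         250.53679419]
 [  0.         484.83546221 188.94537542]
 [  0.           0.           1.        ]] [ 2.13728159 -0.86063541  0.41516151] [-149.54525276  457.28762036  653.99388661]
fixture [([482.8, 175.5, 26.3], 0.6)]
port_plate [([485.3, 274.8, 49.3], 0.79), ([448.7, 484.8, 4.3], 0.59)]
jaw [([490.2, 170.6, 28.1], 0.93), ([453.7, 284.5, 96.9], 0.63)]
crank [([495.9, 67.1, 57.5], 0.92), ([451.0, 278.1, 93.6], 0.73)]
grip [([496.3, 64.5, 85.7], 0.51)]
sample_cup [([480.4, 229.9, 48.8], 0.58)]
shutter [([452.9, 282.5, 96.7], 0.69)]
tab []
bottle_by [([554.8, 221.6, 37.5], 0.52)]
dish_by [([445.8, 410.7, 16.6], 0.69)]
cassette_by [([450.3, 484.3, 7.1], 0.58)]
```

View pics/top0.png

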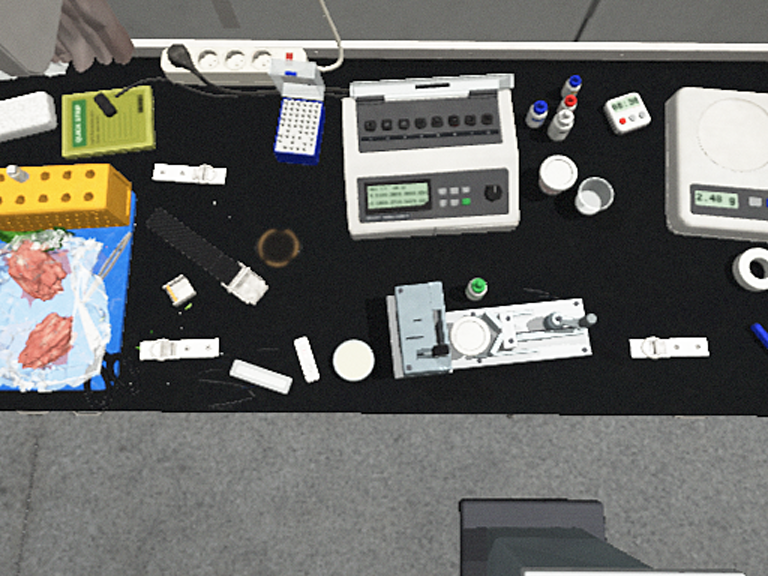

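View pics/scene0.png

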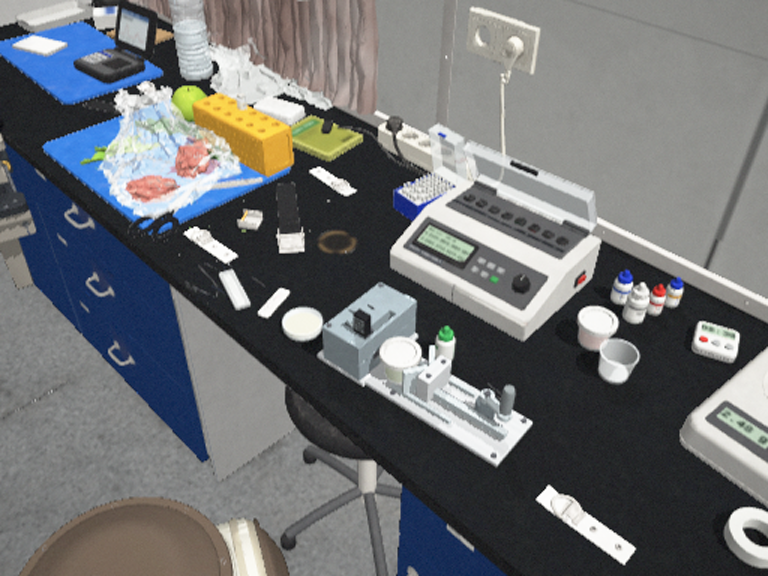

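The top view shows the fixture: lamp house at (420,330), tab at (435,350), cup at (468,337), jaw at (505,328), crank hub at (553,320) and grip at (590,320). Up in the picture is +x and left is +y. Next I fit the fixture pose from depth.

Run:
```python
from h import *
c=dict(np.load("/tmp/top0.npz")); 
W=cloud(c)
save(c,"topz.png",crop=(250,180,410,260),s=5)
box=(W[...,0]>380)&(W[...,0]<620)&(W[...,1]>0)&(W[...,1]<380)
for nm,lo,hi in [("plate",4,12),("roof",68,76)]:
    m=box&(W[...,2]>lo)&(W[...,2]<hi)
    n,l,st,_=cv2.connectedComponentsWithStats(m.astype(np.uint8))
    i=1+np.argmax(st[1:,4]); p=W[m if nm=="plate" else l==i][:,:2]
    r=cv2.minAreaRect(p.astype(np.float32)); print(nm,len(p),r,np.round(cv2.boxPoints(r)).tolist(), np.median(W[l==i][:,2]))
# heights
for nm,lo,hi in [("grip",80,103),("tab",100,115)]:
    m=box&(W[...,2]>lo)&(W[...,2]<hi)
    if nm=="grip": m&=W[...,1]<150
    else: m&=W[...,1]>200
    print(nm,m.sum(),np.round(W[m].mean(0),1),np.round(W[m].min(0)),np.round(W[m].max(0)))
c=dict(np.load("/tmp/scene0.npz")); W=cloud(c)
save(c,"scenez.png",crop=(205,180,365,315),s=5)
box=(W[...,0]>380)&(W[...,0]<620)&(W[...,1]>0)&(W[...,1]<380)
for nm,lo,hi in [("plate",4,12),("roof",68,76)]:
    m=box&(W[...,2]>lo)&(W[...,2]<hi)
    p=W[m][:,:2]
    r=cv2.minAreaRect(p.astype(np.float32)); print(nm,len(p),r,np.round(cv2.boxPoints(r)).tolist())
for nm,lo,hi in [("grip",80,103),("tab",100,115)]:
    m=box&(W[...,2]>lo)&(W[...,2]<hi)
    if nm=="grip": m&=W[...,1]<150
    else: m&=W[...,1]>200
    print(nm,m.sum(),np.round(W[m].mean(0),1),np.round(W[m].min(0)),np.round(W[m].max(0)))
```

```text
plate 2228 ((504.7061767578125, 192.48068237304688), (225.9872283935547, 365.98577880859375), 2.0342023372650146) [[385.0, 371.0], [398.0, 6.0], [624.0, 14.0], [611.0, 379.0]] 7.905599528031598
roof 1628 ((493.9169006347656, 307.2965087890625), (130.0255126953125, 70.16414642333984), 6.186470031738281) [[426.0, 335.0], [433.0, 265.0], [562.0, 279.0], [555.0, 349.0]] 71.85375534639675
grip 59 [502.9  71.   93.2] [496.  62.  83.] [512.  77. 100.]
tab 80 [455.8 284.4 107.8] [449. 274. 102.] [464. 295. 111.]
plate 2038 ((502.9845886230469, 190.6829833984375), (375.2872009277344, 236.8629608154297), 88.43202209472656) [[379.0, 6.0], [616.0, -0.0], [627.0, 375.0], [390.0, 381.0]]
roof 1162 ((503.4834289550781, 201.0692138671875), (133.46875, 281.8390808105469), 6.00476598739624) [[422.0, 334.0], [452.0, 54.0], [585.0, 68.0], [555.0, 348.0]]
grip 95 [498.7  66.3  91.6] [493.  59.  80.] [509.  74. 100.]
tab 87 [452.3 281.3 107.2] [446. 272. 100.] [461. 294. 113.]
```

View pics/topz.png

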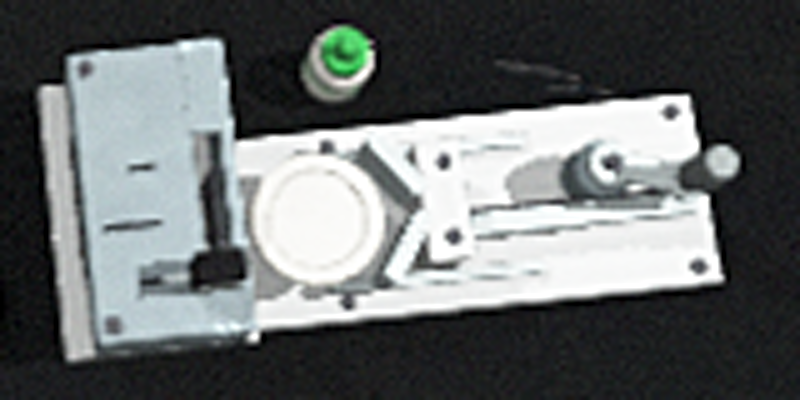

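View pics/scenez.png

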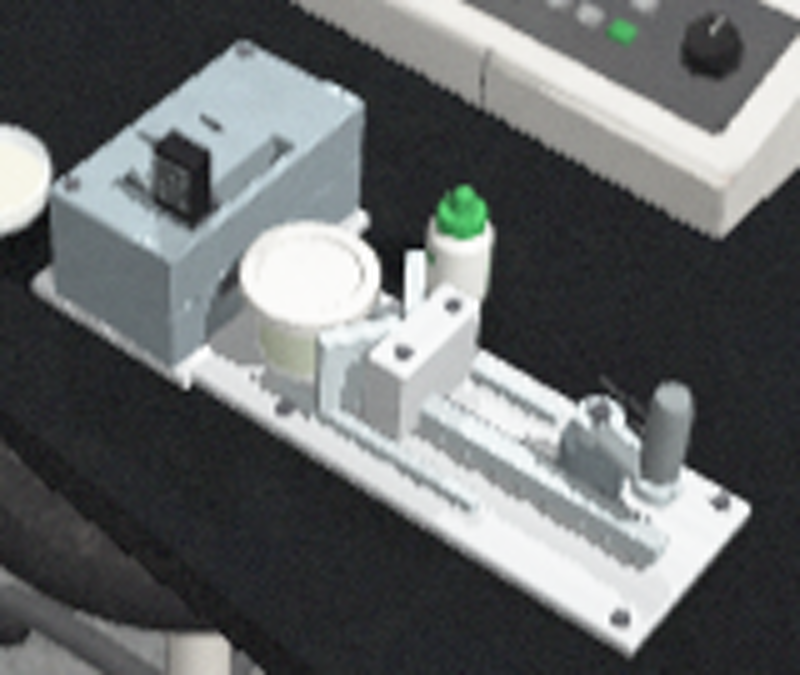

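Run:
```python
from h import *
from scipy.spatial.transform import Rotation as Ro
a=0.108; F=np.array([[np.cos(a),-np.sin(a)],[np.sin(a),np.cos(a)]]); 
s=observe(); q=s["eef_rot"]; R=Ro.from_quat([q[1],q[2],q[3],q[0]]).as_matrix(); print("tool axes cols\n",R.round(3))
for n in ["top","scene"]:
    c=dict(np.load(f"/tmp/{n}0.npz")); W=cloud(c)
    # tall things
    for x0 in range(400,760,40):
        row=[]
        for y0 in range(-80,400,40):
            m=(W[...,0]>x0)&(W[...,0]<=x0+40)&(W[...,1]>y0)&(W[...,1]<=y0+40)
            row.append(int(np.nanmax(W[m][:,2])) if m.any() else -1)
        print(x0,row)
    # crank region points in fixture frame
    m=(W[...,0]>440)&(W[...,0]<560)&(W[...,1]>30)&(W[...,1]<150)&(W[...,2]>40)
    P=W[m]; f=(P[:,:2]-[485.5,241])@F
    vs=np.argwhere(m)
    for (v,u),ff,z in list(zip(vs,f,P[:,2])):
        if n=="top": print((u,v),ff.round(0),round(z),end="; ")
    print()
```

```text
tool axes cols
 [[-0.972  0.234 -0.   ]
 [ 0.234  0.972  0.   ]
 [ 0.     0.    -1.   ]]
400 [3, 4, 3, 4, 5, 3, 4, 4, 74, 75, 75, 18]
440 [15, 11, 4, 11, 12, 19, 59, 59, 110, 111, 75, 18]
480 [13, 10, 5, 100, 58, 30, 60, 59, 75, 75, 76, 3]
520 [5, 5, 6, 12, 40, 18, 17, 60, 73, 75, 75, 11]
560 [3, 4, 4, 3, 4, 2, 4, 59, 3, 71, 4, 4]
600 [4, 3, 3, 4, 4, 3, 4, 3, 4, 2, 4, 3]
640 [4, 3, 4, 3, 3, 49, 56, 58, 58, 65, 64, 66]
680 [5, 4, 44, 44, 3, 68, 88, 86, 76, 79, 80, 80]
720 [4, 3, 45, 50, 50, 69, 87, 88, 88, 87, 88, 88]
(np.int64(368), np.int64(208)) [  22. -134.] 40; (np.int64(371), np.int64(208)) [  20. -138.] 51; (np.int64(372), np.int64(208)) [  19. -141.] 50; (np.int64(373), np.int64(208)) [  19. -142.] 51; (np.int64(370), np.int64(209)) [  18. -136.] 51; (np.int64(371), np.int64(209)) [  17. -138.] 52; (np.int64(372), np.int64(209)) [  17. -139.] 54; (np.int64(373), np.int64(209)) [  17. -142.] 53; (np.int64(374), np.int64(209)) [  16. -144.] 52; (np.int64(375), np.int64(209)) [  16. -146.] 52; (np.int64(391), np.int64(209)) [   8. -171.] 83; (np.int64(392), np.int64(209)) [   6. 
[... 10875 characters left out ...]
-7. -168.] 43; (np.int64(386), np.int64(219)) [  -8. -169.] 47; (np.int64(387), np.int64(219)) [  -9. -168.] 56; (np.int64(388), np.int64(219)) [  -9. -171.] 53; (np.int64(389), np.int64(219)) [  -9. -174.] 52; (np.int64(390), np.int64(219)) [ -10. -176.] 52; 
400 [5, 4, 4, 4, 4, 4, 4, 10, 75, 76, 76, 17]
440 [15, 11, 4, 13, 13, 28, 61, 60, 112, 111, 77, 18]
480 [13, 8, 4, 99, 59, 31, 62, 59, 75, 77, 75, 2]
520 [3, 4, 4, 13, 10, 19, 17, 60, 75, 75, 75, 2]
560 [4, 4, 5, 3, 3, 4, 4, 59, 56, 23, -654, -644]
600 [4, 4, 4, 4, 4, 4, 3, 3, 4, 3, 4, 4]
640 [4, 6, 4, 5, 4, 51, 58, 60, 60, 64, 66, 66]
680 [4, 6, 45, 46, 48, 69, 86, 84, 78, 81, 81, 83]
720 [4, 5, 45, 49, 49, 86, 88, 88, 88, 88, 89, 88]
```

Emit:
drive_tool(series=[{"dx": -40,"dy": -33,"dz": 0,"az": 6},{"dx": -80,"dy": -66,"dz": 0,"az": 12},{"dx": -120,"dy": -99,"dz": 0,"az": 18},{"dx": -160,"dy": -132,"dz": 5,"az": 24},{"dx": -200,"dy": -165,"dz": 10,"az": 30},{"dx": -240,"dy": -198,"dz": 15,"az": 36},{"dx": -280,"dy": -231,"dz": 20,"az": 42},{"dx": -320,"dy": -264,"dz": 25,"az": 48},{"dx": -360,"dy": -297,"dz": 30,"az": 54},{"dx": -400,"dy": -330,"dz": 30,"az": 60},{"dx": -440,"dy": -363,"dz": 30,"az": 66},{"dx": -473,"dy": -390,"dz": 30,"az": 70.2}], squeeze=25)

```text
invalid input at $.series[0]: expected keys dx, dy, dz, ax, ay, az, fingers
```

Emit:
drive_tool(series=[{"dx": 0}])

```text
invalid input at $.series[0]: expected keys dx, dy, dz, ax, ay, az, fingers
```

```bash
cat >> h.py <<'E'
from scipy.spatial.transform import Rotation as Ro
A=0.108; F=np.array([[np.cos(A),-np.sin(A)],[np.sin(A),np.cos(A)]]); O=np.array([485.5,241.])
def tool(s=None):
    s=s or observe(); q=s["eef_rot"]; R=Ro.from_quat([q[1],q[2],q[3],q[0]]).as_matrix()
    return np.array(s["position"]),R
def wray(c,u,v):
    K=np.array(c["K"]); x,y=u-K[0,2],v-K[1,2]; r=np.hypot(x,y); th=r/K[0,0]
    d=np.array([x/r*np.sin(th),y/r*np.sin(th),np.cos(th)]) if r>0 else np.array([0,0,1.])
    R,t=w2c(c); return -R.T@t, R.T@d
def watz(c,u,v,z):
    o,d=wray(c,u,v); return o+d*(z-o[2])/d[2]
def wproj(c,p):
    R,t=w2c(c);K=np.array(c["K"]);q=R@np.array(p,float)+t; r=np.hypot(q[0],q[1]); th=np.arctan2(r,q[2])
    return np.array([K[0,2]+q[0]/r*K[0,0]*th,K[1,2]+q[1]/r*K[1,1]*th])
E
python3 - <<'E'
from h import *
p,R=tool(); s=observe(); print(s["time_s"],p.round(1),R.round(3),s["q"].round(2),s["wrist_force"].round(1))
c=camera("wrist"); save(c,"w1.png",s=1.5); np.savez("/tmp/w1.npz",**{k:np.array(v) for k,v in c.items()})
print(c["K"], -w2c(c)[0].T@w2c(c)[1])
for t in ["grip","crank","jaw"]:
    r=find_in(c,t); print(t,[(np.round(x["point"],1).tolist(),round(x["p"],2)) for x in r[:2]])
print(wproj(c,[503,69,97]))
E
```

```text
1.2 [134.3 559.1 222.6] [[-0.972  0.234 -0.   ]
 [ 0.234  0.972  0.   ]
 [ 0.     0.    -1.   ]] [ 1.12  0.16  1.6   0.    1.39 -0.21] [ 0.1  0.4 -0.4]
[[297.31863964   0.         253.45240531]
 [  0.         297.31863964 189.26265237]
 [  0.           0.           1.        ]] [ 59.13950278 577.88853299 385.58854154]
grip []
crank []
jaw [([425.9, 336.3, 6.0], 0.35)]
[ 68.42927647 401.6855388 ]
```

View pics/w1.png

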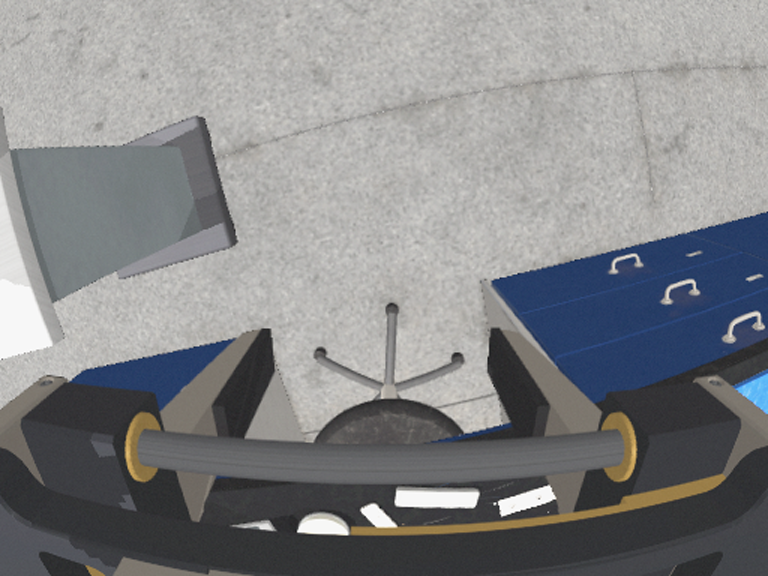

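Emit:
drive_tool(series=[{"dx": -40,"dy": -33,"dz": 0,"ax": 0,"ay": 0,"az": 6,"fingers": 1},{"dx": -80,"dy": -66,"dz": 0,"ax": 0,"ay": 0,"az": 12,"fingers": 1},{"dx": -120,"dy": -99,"dz": 0,"ax": 0,"ay": 0,"az": 18,"fingers": 1},{"dx": -160,"dy": -132,"dz": 5,"ax": 0,"ay": 0,"az": 24,"fingers": 1},{"dx": -200,"dy": -165,"dz": 10,"ax": 0,"ay": 0,"az": 30,"fingers": 1},{"dx": -240,"dy": -198,"dz": 15,"ax": 0,"ay": 0,"az": 36,"fingers": 1},{"dx": -280,"dy": -231,"dz": 20,"ax": 0,"ay": 0,"az": 42,"fingers": 1},{"dx": -320,"dy": -264,"dz": 25,"ax": 0,"ay": 0,"az": 48,"fingers": 1},{"dx": -360,"dy": -297,"dz": 30,"ax": 0,"ay": 0,"az": 54,"fingers": 1},{"dx": -400,"dy": -330,"dz": 30,"ax": 0,"ay": 0,"az": 60,"fingers": 1},{"dx": -440,"dy": -363,"dz": 30,"ax": 0,"ay": 0,"az": 66,"fingers": 1},{"dx": -473,"dy": -390,"dz": 30,"ax": 0,"ay": 0,"az": 70.2,"fingers": 1}], squeeze=25)

```text
time_s: 2.6
position: [495.4, 78.9, 192.8]
eef_rot: [0.0, 0.669, 0.743, 0.0]
wrist_force: [0.1, 0.3, 0.2]
grip_width: 92.1
```

Run:
```python
from h import *
p,R=tool(); s=observe(); print(s["time_s"],p.round(1),R.round(3),s["q"].round(2),s["wrist_force"].round(1))
c=camera("wrist"); save(c,"w2.png",s=1.5); np.savez("/tmp/w2.npz",**{k:np.array(v) for k,v in c.items()})
print(-w2c(c)[0].T@w2c(c)[1])
for t in ["grip","crank","jaw"]:
    r=find_in(c,t); print(t,[(np.round(x["point"],1).tolist(),round(x["p"],2)) for x in r[:2]])
print(wproj(c,[503,69,97]))
```

```text
2.6 [495.4  78.9 192.8] [[-0.105  0.994  0.001]
 [ 0.994  0.105  0.   ]
 [ 0.     0.001 -1.   ]] [-0.08 -0.01  1.83  0.    1.32 -0.19] [0.1 0.3 0.2]
[487.61983232 156.90430096 355.78214724]
grip [([503.7, 75.6, 88.0], 0.69)]
crank [([508.4, 82.4, 56.3], 0.92)]
jaw [([489.2, 176.2, 57.6], 0.64)]
[259.84514972 204.98471284]
```

View pics/w2.png

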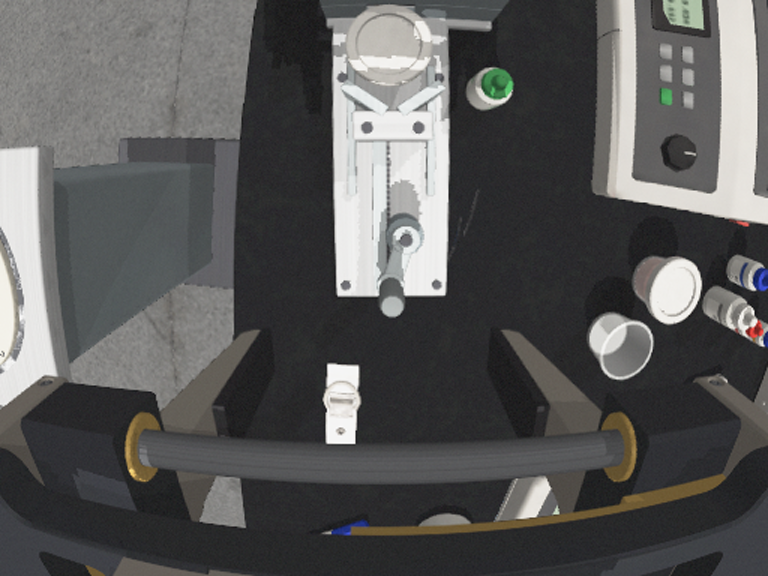

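The wrist view shows the grip top at (391,305), the hub screw at (404,239) and the plate's end corners near (338,296) and (447,295). That agrees with the predicted grip point.

Run:
```python
from h import *
c=dict(np.load("/tmp/w2.npz"))
save(c,"w2z.png",crop=(210,90,310,215),s=5)
f=lambda P:((P[:2]-O)@F).round(1)
for nm,u,v,z in [("griptop",391/1.5,305/1.5,97),("screw",404/1.5,239/1.5,57),("c1",337/1.5,297/1.5,8),("c2",447/1.5,295/1.5,8)]:
    P=watz(c,u,v,z); print(nm,P.round(1),f(P))
g=watz(c,391/1.5,305/1.5,97)[:2]
```

```text
griptop [503.6  70.7  97. ] [  -0.4 -171.3]
screw [509.5 105.3  57. ] [   9.3 -137.5]
c1 [464.2  43.2   8. ] [ -42.5 -194.4]
c2 [554.   54.4   8. ] [  48.  -192.9]
```

View pics/w2z.png

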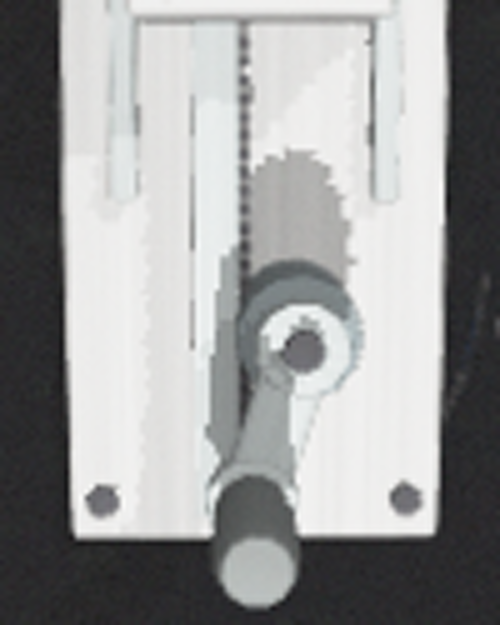

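Emit:
drive_tool(series=[{"dx": -9.8,"dy": 7.9,"dz": 20,"ax": 0,"ay": 0,"az": 0,"fingers": 1},{"dx": -9.8,"dy": 7.9,"dz": 50,"ax": 0,"ay": 0,"az": 0,"fingers": 0.3},{"dx": -9.8,"dy": 7.9,"dz": 85,"ax": 0,"ay": 0,"az": 0,"fingers": 0.2},{"dx": -9.8,"dy": 7.9,"dz": 110,"ax": 0,"ay": 0,"az": 0,"fingers": 0},{"dx": -9.8,"dy": 7.9,"dz": 121,"ax": 0,"ay": 0,"az": 0,"fingers": 0},{"dx": -9.8,"dy": 7.9,"dz": 121,"ax": 0,"ay": 0,"az": 0,"fingers": -0.4},{"dx": -9.8,"dy": 7.9,"dz": 121,"ax": 0,"ay": 0,"az": 0,"fingers": -0.4}], squeeze=25)

```text
time_s: 3.5
position: [504.1, 72.0, 72.7]
eef_rot: [0.0, 0.667, 0.745, 0.001]
wrist_force: [0.4, -0.1, 0.3]
grip_width: 45.9
```

Run:
```python
from h import *
s=observe(); p,R=tool(s); print(s["time_s"],p.round(1),s["wrist_force"].round(1),s["grip_width"])
c=camera("wrist"); save(c,"w3.png",s=1.5)
```

```text
3.5 [504.1  72.   72.7] [ 0.4 -0.1  0.3] 45.883031061317055
```

View pics/w3.png

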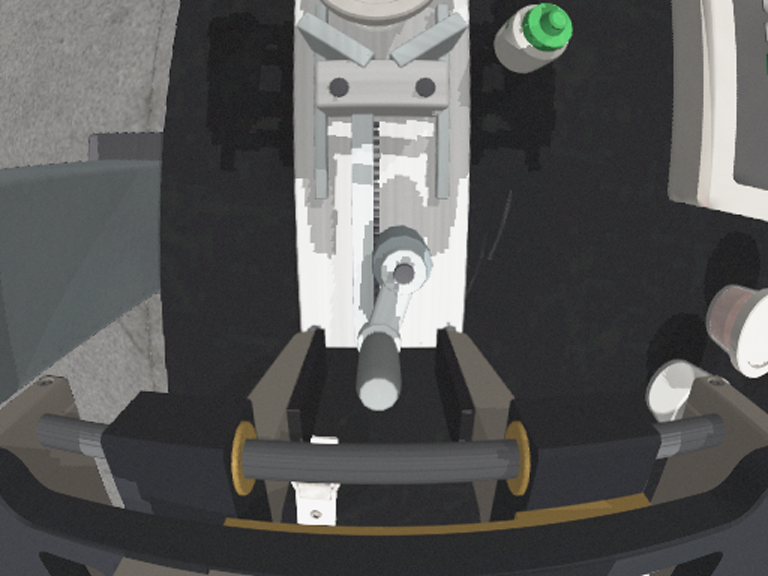

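The grip at (377,390) sits centred between the open fingers, so I close.

Emit:
drive_tool(series=[{"dx": -2,"dy": 0,"dz": 0.5,"ax": 0,"ay": 0,"az": 0,"fingers": -0.6},{"dx": -2,"dy": 0,"dz": 0.5,"ax": 0,"ay": 0,"az": 0,"fingers": -1},{"dx": -2,"dy": 0,"dz": 0.5,"ax": 0,"ay": 0,"az": 0,"fingers": -1},{"dx": -2,"dy": 0,"dz": 0.5,"ax": 0,"ay": 0,"az": 0,"fingers": -1},{"dx": -2,"dy": 0,"dz": 0.5,"ax": 0,"ay": 0,"az": 0,"fingers": -1}], squeeze=25)

```text
time_s: 4.05
position: [504.6, 69.5, 73.3]
eef_rot: [0.001, 0.667, 0.745, 0.0]
wrist_force: [-3.4, -1.7, 6.2]
grip_width: 16.3
```

Run:
```python
from h import *
s=observe(); p,R=tool(s); print(s["time_s"],p.round(1),s["wrist_force"].round(1),s["wrist_torque"].round(2),s["grip_width"])
C=np.array([510.8,104.6]); d=p[:2]-C; print(np.hypot(*d),np.degrees(np.arctan2(d[1],d[0])))
c=camera("wrist"); save(c,"w4.png",s=1.5)
```

```text
4.05 [504.6  69.5  73.3] [-3.4 -1.7  6.2] [-0.29  0.79 -0.04] 16.28897198993818
35.6127886572981 -100.05382177132849
```

View pics/w4.png

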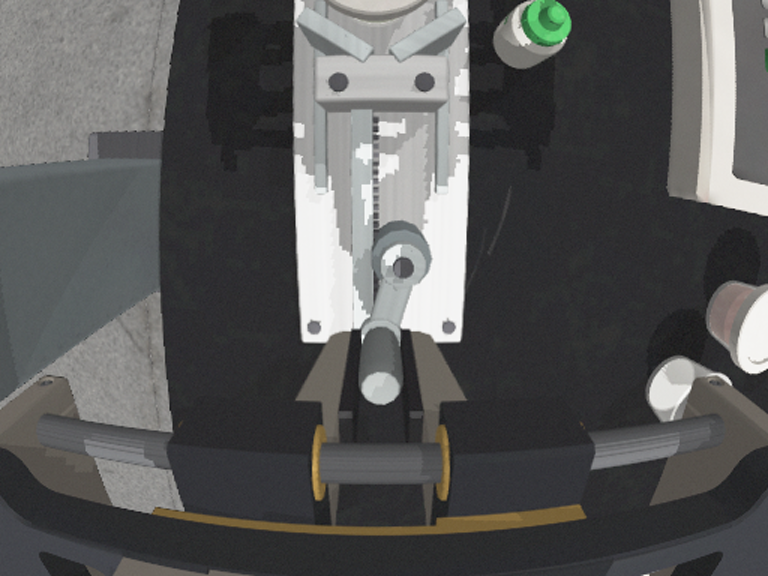

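```bash
cat >> h.py <<'E'
def arc(C,r,phis):
    p,R=tool()
    for f in phis:
        w=np.array([C[0]+r*np.cos(np.radians(f)),C[1]+r*np.sin(np.radians(f))])-p[:2]
        print(f,(R[:2,:2].T@w).round(1))
E
python3 - <<'E'
from h import *
arc([510.7,104.0],35,range(-110,-161,-10))
E
```

```text
-110 [ 2.2 -5.7]
-120 [  5.4 -10.9]
-130 [  9.4 -15.5]
-140 [ 14.1 -19.3]
-150 [ 19.5 -22.2]
-160 [ 25.3 -24.2]
```

Emit:
drive_tool(series=[{"dx": 2.2,"dy": -5.7,"dz": 0,"ax": 0,"ay": 0,"az": 0,"fingers": -1},{"dx": 5.4,"dy": -10.9,"dz": 0,"ax": 0,"ay": 0,"az": 0,"fingers": -1},{"dx": 9.4,"dy": -15.5,"dz": 0,"ax": 0,"ay": 0,"az": 0,"fingers": -1},{"dx": 14.1,"dy": -19.3,"dz": 0,"ax": 0,"ay": 0,"az": 0,"fingers": -1},{"dx": 14.1,"dy": -19.3,"dz": 0,"ax": 0,"ay": 0,"az": 0,"fingers": -1},{"dx": 14.1,"dy": -19.3,"dz": 0,"ax": 0,"ay": 0,"az": 0,"fingers": -1}], squeeze=25)

```text
time_s: 4.7
position: [483.5, 81.5, 73.3]
eef_rot: [0.0, 0.667, 0.745, 0.0]
wrist_force: [0.4, -1.2, 1.3]
grip_width: 16.3
```

Run:
```python
from h import *
s=observe(); p,R=tool(s); print(s["time_s"],p.round(1),s["wrist_force"].round(1),s["wrist_torque"].round(2),s["grip_width"])
C=np.array([510.7,104.0]); d=p[:2]-C; f=np.degrees(np.arctan2(d[1],d[0])); print(np.hypot(*d),f)
u=d/np.hypot(*d); t=np.array([u[1],-u[0]]); print("force rad,tan(cw)",s["wrist_force"][:2]@u,s["wrist_force"][:2]@t)
arc(C,35,range(-150,-201,-10))
```

```text
4.7 [483.5  81.5  73.3] [ 0.4 -1.2  1.3] [-0.31  0.12  0.02] 16.26463391549193
35.25636934796395 -140.4079143364165
force rad,tan(cw) 0.4561425432953749 -1.17194241966708
-150 [ 5.3 -2.6]
-160 [11.1 -4.5]
-170 [17.1 -5.5]
-180 [23.2 -5.3]
-190 [29.2 -4.1]
-200 [34.9 -1.9]
```

Emit:
drive_tool(series=[{"dx": 5.3,"dy": -2.6,"dz": 0,"ax": 0,"ay": 0,"az": 0,"fingers": -1},{"dx": 11.1,"dy": -4.5,"dz": 0,"ax": 0,"ay": 0,"az": 0,"fingers": -1},{"dx": 17.1,"dy": -5.5,"dz": 0,"ax": 0,"ay": 0,"az": 0,"fingers": -1},{"dx": 23.2,"dy": -5.3,"dz": 0,"ax": 0,"ay": 0,"az": 0,"fingers": -1},{"dx": 29.2,"dy": -4.1,"dz": 0,"ax": 0,"ay": 0,"az": 0,"fingers": -1},{"dx": 29.2,"dy": -4.1,"dz": 0,"ax": 0,"ay": 0,"az": 0,"fingers": -1}], squeeze=25)

```text
time_s: 5.3
position: [475.9, 110.4, 73.3]
eef_rot: [0.0, 0.667, 0.745, -0.0]
wrist_force: [-0.8, -1.3, 3.0]
grip_width: 16.4
```

```bash
cat >> h.py <<'E'
def st(C):
    C=np.array(C)
    s=observe(); p,R=tool(s); print(s["time_s"],p.round(1),s["wrist_force"].round(1),s["wrist_torque"].round(2),round(s["grip_width"],1))
    d=p[:2]-C; f=np.degrees(np.arctan2(d[1],d[0])); print("r,phi",np.hypot(*d).round(2),f.round(1))
    u=d/np.hypot(*d); t=np.array([u[1],-u[0]]); print("force rad,tan(cw)",(s["wrist_force"][:2]@u).round(1),(s["wrist_force"][:2]@t).round(1))
E
python3 - <<'E'
from h import *
C=[510.7,104.0]
st(C)
arc(C,35,range(-200,-241,-5))
c=camera("wrist"); save(c,"w5.png",s=1.5)
c=camera("scene"); save(c,"s5.png",crop=(205,180,365,315),s=4)
E
```

```text
5.3 [475.9 110.4  73.3] [-0.8 -1.3  3. ] [-0.38  0.27  0.01] 16.4
r,phi 35.41 169.6
force rad,tan(cw) 0.5 -1.4
-200 [5.3 2.5]
-205 [8. 4.]
-210 [10.5  5.7]
-215 [12.9  7.6]
-220 [15.1  9.7]
-225 [17.1 12. ]
-230 [18.9 14.5]
-235 [20.5 17.1]
-240 [21.9 19.8]
```

View pics/w5.png

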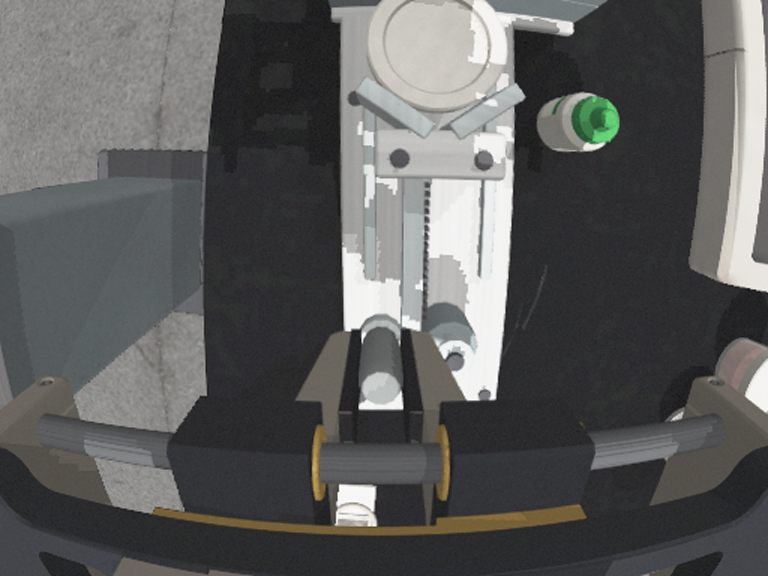

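View pics/s5.png

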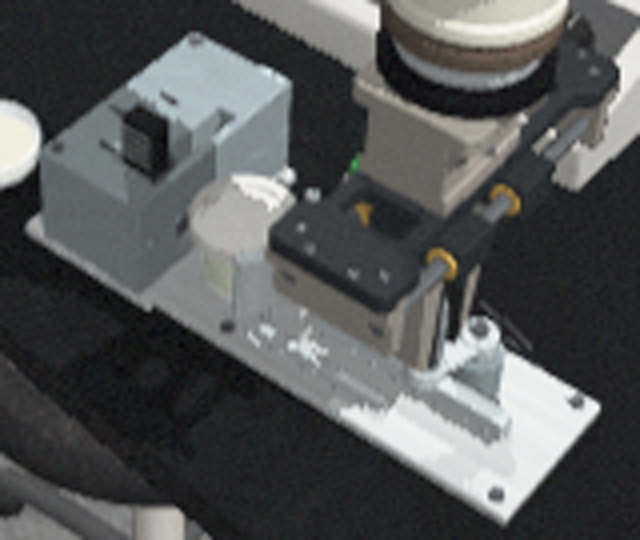

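The crank follows: in the wrist view the grip at (380,370) is in the fingers, the arm points to -x, and the jaw has moved up to the cup. I continue gently towards the stall.

Emit:
drive_tool(series=[{"dx": 5.3,"dy": 2.5,"dz": 0,"ax": 0,"ay": 0,"az": 0,"fingers": -1},{"dx": 8.0,"dy": 4.0,"dz": 0,"ax": 0,"ay": 0,"az": 0,"fingers": -1},{"dx": 10.5,"dy": 5.7,"dz": 0,"ax": 0,"ay": 0,"az": 0,"fingers": -1},{"dx": 10.5,"dy": 5.7,"dz": 0,"ax": 0,"ay": 0,"az": 0,"fingers": -1},{"dx": 10.5,"dy": 5.7,"dz": 0,"ax": 0,"ay": 0,"az": 0,"fingers": -1}], squeeze=25)

```text
time_s: 5.9
position: [480.2, 121.8, 73.3]
eef_rot: [-0.001, 0.667, 0.745, 0.0]
wrist_force: [-3.5, -0.3, 4.7]
grip_width: 16.4
```

Run:
```python
from h import *
C=[510.7,104.0]
st(C)
arc(C,35,np.arange(-210,-241,-2.5))
```

```text
5.9 [480.2 121.8  73.3] [-3.5 -0.3  4.7] [-0.2   0.72 -0.01] 16.4
r,phi 35.32 149.7
force rad,tan(cw) 2.8 -2.0
-210.0 [-0.3  0.2]
-212.5 [0.9 1.1]
-215.0 [2.1 2.1]
-217.5 [3.2 3.1]
-220.0 [4.3 4.2]
-222.5 [5.3 5.3]
-225.0 [6.3 6.5]
-227.5 [7.2 7.7]
-230.0 [8.1 8.9]
-232.5 [ 8.9 10.2]
-235.0 [ 9.7 11.5]
-237.5 [10.4 12.9]
-240.0 [11.  14.3]
```

Emit:
drive_tool(series=[{"dx": 0.9,"dy": 1.1,"dz": 0,"ax": 0,"ay": 0,"az": 0,"fingers": -1},{"dx": 2.1,"dy": 2.1,"dz": 0,"ax": 0,"ay": 0,"az": 0,"fingers": -1},{"dx": 3.2,"dy": 3.1,"dz": 0,"ax": 0,"ay": 0,"az": 0,"fingers": -1},{"dx": 3.2,"dy": 3.1,"dz": 0,"ax": 0,"ay": 0,"az": 0,"fingers": -1},{"dx": 3.2,"dy": 3.1,"dz": 0,"ax": 0,"ay": 0,"az": 0,"fingers": -1}], squeeze=25)

```text
time_s: 6.4
position: [482.5, 125.3, 73.3]
eef_rot: [-0.001, 0.667, 0.745, -0.0]
wrist_force: [-4.8, -2.1, 5.6]
grip_width: 16.3
```

Run:
```python
from h import *
C=[510.7,104.0]
st(C)
arc(C,35,np.arange(-217.5,-241,-2.5))
c=camera("wrist"); save(c,"w6.png",s=1.5)
```

```text
6.4 [482.5 125.3  73.3] [-4.8 -2.1  5.6] [-0.5   0.89  0.03] 16.3
r,phi 35.31 143.0
force rad,tan(cw) 2.5 -4.6
-217.5 [0.  0.4]
-220.0 [1.1 1.5]
-222.5 [2.1 2.6]
-225.0 [3.1 3.8]
-227.5 [4. 5.]
-230.0 [4.9 6.3]
-232.5 [5.7 7.6]
-235.0 [6.5 8.9]
-237.5 [ 7.2 10.2]
-240.0 [ 7.8 11.6]
```

View pics/w6.png

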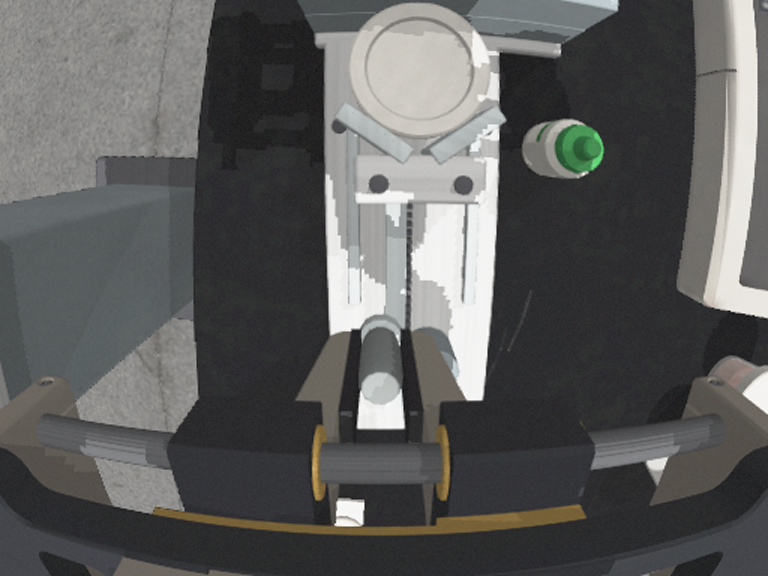

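Emit:
drive_tool(series=[{"dx": 0.6,"dy": 0.9,"dz": 0,"ax": 0,"ay": 0,"az": 0,"fingers": -1},{"dx": 1.1,"dy": 1.5,"dz": 0,"ax": 0,"ay": 0,"az": 0,"fingers": -1},{"dx": 1.1,"dy": 1.5,"dz": 0,"ax": 0,"ay": 0,"az": 0,"fingers": -1},{"dx": 1.1,"dy": 1.5,"dz": 0,"ax": 0,"ay": 0,"az": 0,"fingers": -1}], squeeze=25)

```text
time_s: 6.85
position: [483.2, 126.1, 73.2]
eef_rot: [-0.001, 0.667, 0.745, -0.001]
wrist_force: [-6.0, -4.0, 8.2]
grip_width: 16.4
```

Run:
```python
from h import *
C=[510.7,104.0]
st(C)
arc(C,35,np.arange(-217.5,-241,-2.5))
```

```text
6.85 [483.2 126.1  73.2] [-6.  -4.   8.2] [-0.74  1.09 -0.02] 16.4
r,phi 35.33 141.2
force rad,tan(cw) 2.2 -6.9
-217.5 [-0.8 -0.3]
-220.0 [0.3 0.8]
-222.5 [1.3 1.9]
-225.0 [2.3 3.1]
-227.5 [3.2 4.3]
-230.0 [4.1 5.5]
-232.5 [4.9 6.8]
-235.0 [5.7 8.1]
-237.5 [6.4 9.5]
-240.0 [ 7.  10.9]
```

Emit:
drive_tool(series=[{"dx": 0.8,"dy": 1.3,"dz": 0,"ax": 0,"ay": 0,"az": 0,"fingers": -1},{"dx": 1.3,"dy": 1.9,"dz": 0,"ax": 0,"ay": 0,"az": 0,"fingers": -1},{"dx": 1.3,"dy": 1.9,"dz": 0,"ax": 0,"ay": 0,"az": 0,"fingers": -1},{"dx": 1.3,"dy": 1.9,"dz": 0,"ax": 0,"ay": 0,"az": 0,"fingers": -1}], squeeze=25)

```text
time_s: 7.25
position: [483.9, 127.0, 73.2]
eef_rot: [-0.002, 0.667, 0.745, -0.003]
wrist_force: [-6.9, -4.7, 8.9]
grip_width: 16.2
```

Run:
```python
from h import *
C=[510.7,104.0]
st(C)
arc(C,35,np.arange(-217.5,-241,-2.5))
c=camera("wrist"); save(c,"w7.png",s=1.5)
```

```text
7.25 [483.9 127.   73.2] [-6.9 -4.7  8.9] [-0.96  1.22 -0.01] 16.2
r,phi 35.32 139.5
force rad,tan(cw) 2.2 -8.0
-217.5 [-1.5 -1.1]
-220.0 [-0.5 -0. ]
-222.5 [0.6 1.1]
-225.0 [1.5 2.3]
-227.5 [2.5 3.5]
-230.0 [3.4 4.7]
-232.5 [4.2 6. ]
-235.0 [4.9 7.3]
-237.5 [5.6 8.7]
-240.0 [ 6.3 10.1]
```

View pics/w7.png

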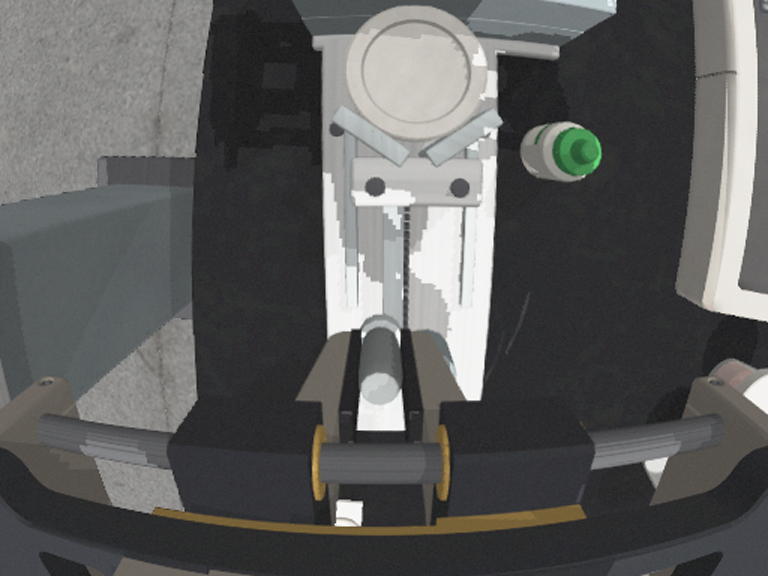

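Emit:
drive_tool(series=[{"dx": 0.7,"dy": 0.8,"dz": 0,"ax": 0,"ay": 0,"az": 0,"fingers": -1},{"dx": 1.3,"dy": 1.5,"dz": 0,"ax": 0,"ay": 0,"az": 0,"fingers": -1},{"dx": 1.8,"dy": 2.0,"dz": 0,"ax": 0,"ay": 0,"az": 0,"fingers": -1},{"dx": 1.8,"dy": 2.0,"dz": 0,"ax": 0,"ay": 0,"az": 0,"fingers": -1},{"dx": 1.8,"dy": 2.0,"dz": 0,"ax": 0,"ay": 0,"az": 0,"fingers": -1}], squeeze=30)

```text
time_s: 7.8
position: [484.5, 127.8, 73.2]
eef_rot: [-0.002, 0.667, 0.745, -0.004]
wrist_force: [-7.2, -6.8, 9.0]
grip_width: 16.3
```

Run:
```python
from h import *
C=[510.7,104.0]
st(C)
```

```text
7.8 [484.5 127.8  73.2] [-7.2 -6.8  9. ] [-1.33  1.41  0.  ] 16.3
r,phi 35.38 137.7
force rad,tan(cw) 0.8 -9.8
```

Emit:
drive_tool(series=[{"dx": 1.0,"dy": 1.2,"dz": 0,"ax": 0,"ay": 0,"az": 0,"fingers": -1},{"dx": 1.6,"dy": 1.9,"dz": 0,"ax": 0,"ay": 0,"az": 0,"fingers": -1},{"dx": 2.1,"dy": 2.5,"dz": 0,"ax": 0,"ay": 0,"az": 0,"fingers": -1},{"dx": 2.1,"dy": 2.5,"dz": 0,"ax": 0,"ay": 0,"az": 0,"fingers": -1},{"dx": 2.1,"dy": 2.5,"dz": 0,"ax": 0,"ay": 0,"az": 0,"fingers": -1}], squeeze=30)

```text
time_s: 8.3
position: [485.2, 128.6, 73.2]
eef_rot: [-0.003, 0.667, 0.745, -0.007]
wrist_force: [-9.3, -8.4, 10.6]
grip_width: 16.0
```

Run:
```python
from h import *
C=[510.7,104.0]
st(C)
c=camera("wrist"); save(c,"w8.png",s=1.5)
```

```text
8.3 [485.2 128.6  73.2] [-9.3 -8.4 10.6] [-1.6   1.61  0.01] 16.0
r,phi 35.38 136.0
force rad,tan(cw) 0.8 -12.5
```

View pics/w8.png

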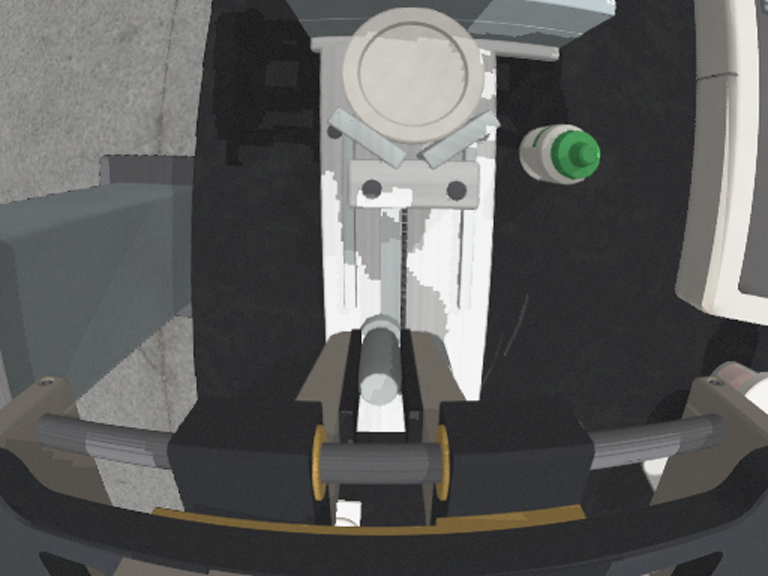

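Emit:
drive_tool(series=[{"dx": 1.2,"dy": 1.3,"dz": 0,"ax": 0,"ay": 0,"az": 0,"fingers": -1},{"dx": 1.9,"dy": 2.1,"dz": 0,"ax": 0,"ay": 0,"az": 0,"fingers": -1},{"dx": 2.5,"dy": 2.8,"dz": 0,"ax": 0,"ay": 0,"az": 0,"fingers": -1},{"dx": 2.5,"dy": 2.8,"dz": 0,"ax": 0,"ay": 0,"az": 0,"fingers": -1},{"dx": 2.5,"dy": 2.8,"dz": 0,"ax": 0,"ay": 0,"az": 0,"fingers": -1}], squeeze=30)

```text
time_s: 8.85
position: [485.9, 129.3, 73.1]
eef_rot: [-0.003, 0.666, 0.745, -0.01]
wrist_force: [-10.9, -10.7, 12.6]
grip_width: 16.4
```

Run:
```python
from h import *
C=[510.7,104.0]
st(C)
```

```text
8.85 [485.9 129.3  73.1] [-10.9 -10.7  12.6] [-1.93  1.83 -0.04] 16.4
r,phi 35.42 134.4
force rad,tan(cw) -0.0 -15.3
```

The tangential push is 15 N, about 11 N above friction, with the jaw stalled. I release the crank and rise straight up.

Emit:
drive_tool(series=[{"dx": 0.5,"dy": 0.6,"dz": 0,"ax": 0,"ay": 0,"az": 0,"fingers": 0},{"dx": 0.3,"dy": 0.3,"dz": 0,"ax": 0,"ay": 0,"az": 0,"fingers": 0},{"dx": 0.3,"dy": 0.3,"dz": 0,"ax": 0,"ay": 0,"az": 0,"fingers": 0},{"dx": 0.3,"dy": 0.3,"dz": 0,"ax": 0,"ay": 0,"az": 0,"fingers": 0},{"dx": 0,"dy": 0,"dz": -10,"ax": 0,"ay": 0,"az": 0,"fingers": 0},{"dx": 0,"dy": 0,"dz": -40,"ax": 0,"ay": 0,"az": 0,"fingers": 0},{"dx": 0,"dy": 0,"dz": -80,"ax": 0,"ay": 0,"az": 0,"fingers": 0},{"dx": 0,"dy": 0,"dz": -115,"ax": 0,"ay": 0,"az": 0,"fingers": 0},{"dx": 0,"dy": 0,"dz": -115,"ax": 0,"ay": 0,"az": 0,"fingers": 0}], squeeze=30)

```text
time_s: 9.75
position: [492.0, 130.9, 194.7]
eef_rot: [0.001, 0.666, 0.746, -0.006]
wrist_force: [0.7, -0.2, -0.0]
grip_width: 46.2
```

Run:
```python
from h import *
C=[510.7,104.0]
st(C); p,R=tool(); print(R.round(3))
c=camera("wrist"); save(c,"w9.png",s=1.5); np.savez("/tmp/w9.npz",**{k:np.array(v) for k,v in c.items()})
for t in ["tab","shutter","sample_cup","jaw","grip"]:
    r=find_in(c,t); print(t,[(np.round(x["point"],1).tolist(),round(x["p"],2)) for x in r[:2]])
c=camera("scene"); save(c,"s9.png",crop=(205,180,365,315),s=4)
c=camera("top"); save(c,"t9.png",crop=(250,180,410,260),s=4)
```

```text
9.75 [492.  130.9 194.7] [ 0.7 -0.2 -0. ] [-0.11  0.06 -0.04] 46.2
r,phi 32.77 124.8
force rad,tan(cw) -0.5 0.5
[[-0.112  0.994 -0.007]
 [ 0.994  0.112 -0.011]
 [-0.01  -0.008 -1.   ]]
tab [([458.1, 282.4, 106.8], 0.96)]
shutter [([461.1, 279.8, 107.5], 0.67)]
sample_cup [([483.8, 243.0, 48.2], 0.92)]
jaw [([491.0, 197.9, 57.0], 0.97)]
grip [([485.0, 131.6, 90.8], 0.83)]
```

View pics/w9.png

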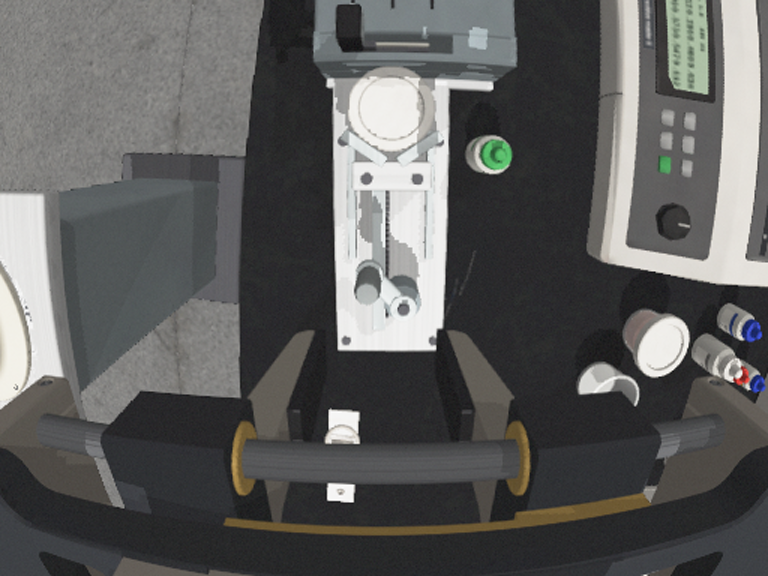

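View pics/s9.png

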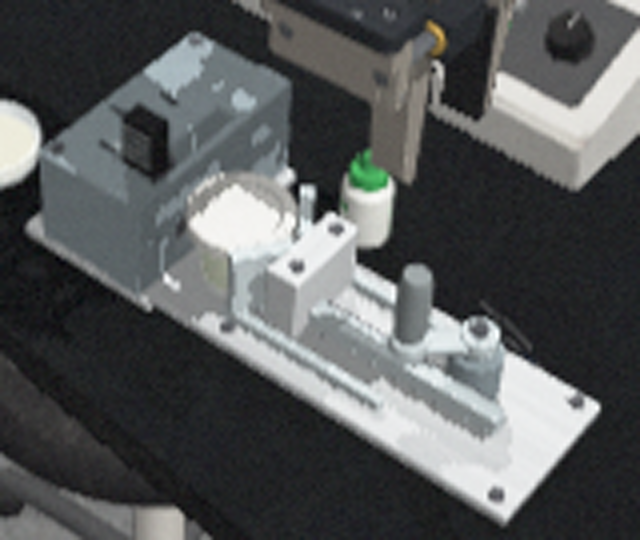

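View pics/t9.png

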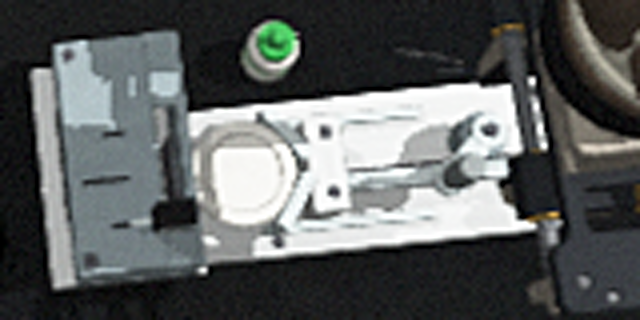

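```bash
cat >> h.py <<'E'
RD=np.array([[-np.sin(A),np.cos(A),0],[np.cos(A),np.sin(A),0],[0,0,-1.]])
def go(P):
    p,R=tool(); print("shift",(R.T@(np.array(P)-p)).round(1),"turn",np.degrees(Ro.from_matrix(R.T@RD).as_rotvec()).round(2))
E
python3 - <<'E'
from h import *
go([455.5,283,170])
E
```

```text
shift [155.2 -14.2  15.8] turn [-1.28  0.5   0.22]
```

Emit:
drive_tool(series=[{"dx": 30,"dy": -3,"dz": 0,"ax": -1.28,"ay": 0.5,"az": 0.2,"fingers": 0},{"dx": 70,"dy": -7,"dz": 5,"ax": -1.28,"ay": 0.5,"az": 0.2,"fingers": 0},{"dx": 110,"dy": -11,"dz": 10,"ax": -1.28,"ay": 0.5,"az": 0.2,"fingers": 0},{"dx": 140,"dy": -13,"dz": 14,"ax": -1.28,"ay": 0.5,"az": 0.2,"fingers": 0},{"dx": 155,"dy": -14,"dz": 16,"ax": -1.28,"ay": 0.5,"az": 0.2,"fingers": 0},{"dx": 155,"dy": -14,"dz": 16,"ax": -1.28,"ay": 0.5,"az": 0.2,"fingers": 0},{"dx": 155,"dy": -14,"dz": 16,"ax": -1.28,"ay": 0.5,"az": 0.2,"fingers": 0}], squeeze=30)

```text
time_s: 10.85
position: [456.0, 282.0, 169.6]
eef_rot: [0.0, 0.668, 0.744, -0.0]
wrist_force: [-0.7, 0.2, 0.2]
grip_width: 46.3
```

Run:
```python
from h import *
p,R=tool(); print(p.round(1),R.round(3))
c=camera("wrist"); save(c,"w10.png",s=1.5); np.savez("/tmp/w10.npz",**{k:np.array(v) for k,v in c.items()})
for t in ["tab","shutter"]:
    r=find_in(c,t); print(t,[(np.round(x["point"],1).tolist(),round(x["p"],2)) for x in r[:2]])
c=camera("top"); save(c,"t10.png",crop=(250,180,410,260),s=4)
```

```text
[456.  282.  169.6] [[-0.108  0.994 -0.   ]
 [ 0.994  0.108 -0.001]
 [-0.001 -0.    -1.   ]]
tab [([456.8, 281.8, 102.4], 0.59)]
shutter [([457.6, 284.4, 104.8], 0.63), ([484.1, 131.7, 86.1], 0.47)]
```

View pics/w10.png

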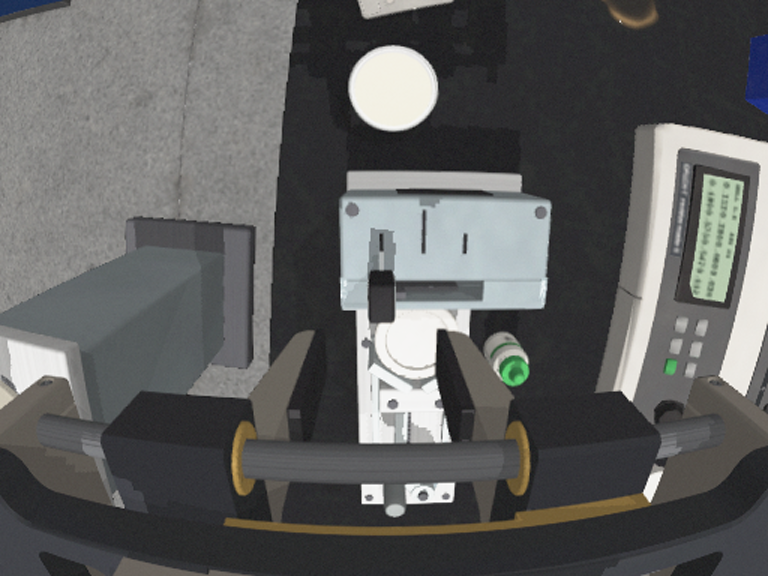

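View pics/t10.png

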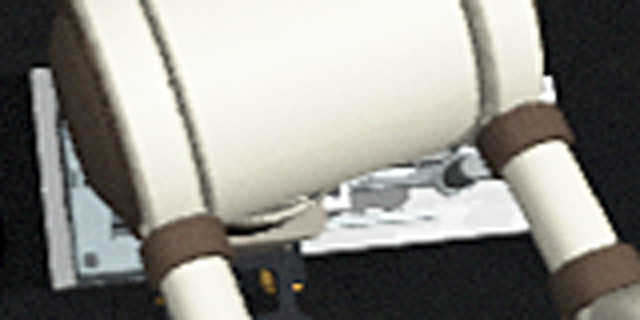

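Run:
```python
from h import *
c=dict(np.load("/tmp/w10.npz"))
save(c,"w10z.png",crop=(220,115,370,220),s=5)
f=lambda P:((P[:2]-O)@F).round(1)
for nm,u,v,z in [("shut",381,243,72),("half",424,230,72),("open",465,243,72),("tabtopmid",381,309,109),("nearedge",381,321,109),("roofcorner",341,308,72),("rc2",547,307,72)]:
    P=watz(c,u/1.5,v/1.5,z); print(nm,P.round(1),f(P))
```

```text
shut [453.8 311.   72. ] [-24.  73.]
half [478.2 321.7  72. ] [ 1.4 81. ]
open [503.9 316.8  72. ] [26.5 73.4]
tabtopmid [456.8 282.7 109. ] [-24.   44.5]
nearedge [457.6 275.9 109. ] [-24.   37.7]
roofcorner [433.6 267.8  72. ] [-48.7  32.2]
rc2 [565.2 282.1  72. ] [83.7 32.3]
```

View pics/w10z.png

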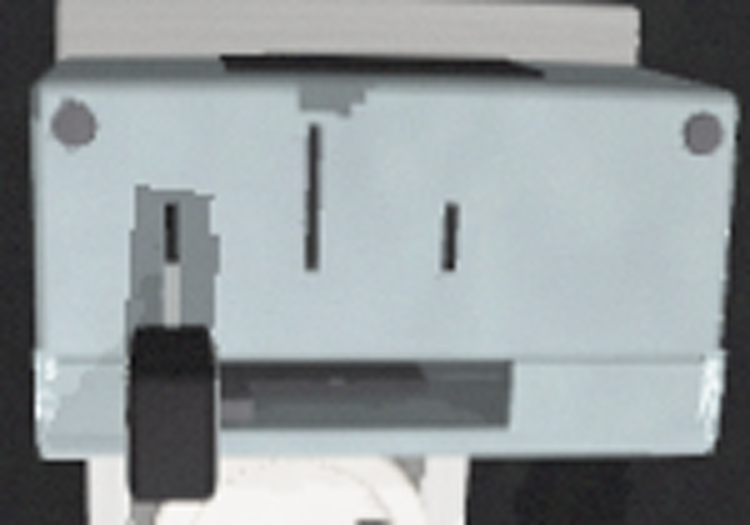

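Run:
```python
from h import *
go([456.6,284.6,87])
```

```text
shift [ 2.8  0.6 83. ] turn [ 0.02  0.01 -0.08]
```

Emit:
drive_tool(series=[{"dx": 2.8,"dy": 0.6,"dz": 25,"ax": 0,"ay": 0,"az": 0,"fingers": 0},{"dx": 2.8,"dy": 0.6,"dz": 50,"ax": 0,"ay": 0,"az": 0,"fingers": 0},{"dx": 2.8,"dy": 0.6,"dz": 70,"ax": 0,"ay": 0,"az": 0,"fingers": 0},{"dx": 2.8,"dy": 0.6,"dz": 82,"ax": 0,"ay": 0,"az": 0,"fingers": 0},{"dx": 2.8,"dy": 0.6,"dz": 82,"ax": 0,"ay": 0,"az": 0,"fingers": 0},{"dx": 2.8,"dy": 0.6,"dz": 82,"ax": 0,"ay": 0,"az": 0,"fingers": 0}], squeeze=30)

```text
time_s: 11.65
position: [457.3, 284.5, 88.8]
eef_rot: [0.0, 0.669, 0.744, 0.001]
wrist_force: [0.9, 0.2, -0.0]
grip_width: 45.8
```

Run:
```python
from h import *
s=observe();p,R=tool(s); print(p.round(1),s["wrist_force"].round(1))
c=camera("wrist"); save(c,"w11.png",s=1.5); np.savez("/tmp/w11.npz",**{k:np.array(v) for k,v in c.items()})
```

```text
[457.3 284.5  88.8] [ 0.9  0.2 -0. ]
```

View pics/w11.png

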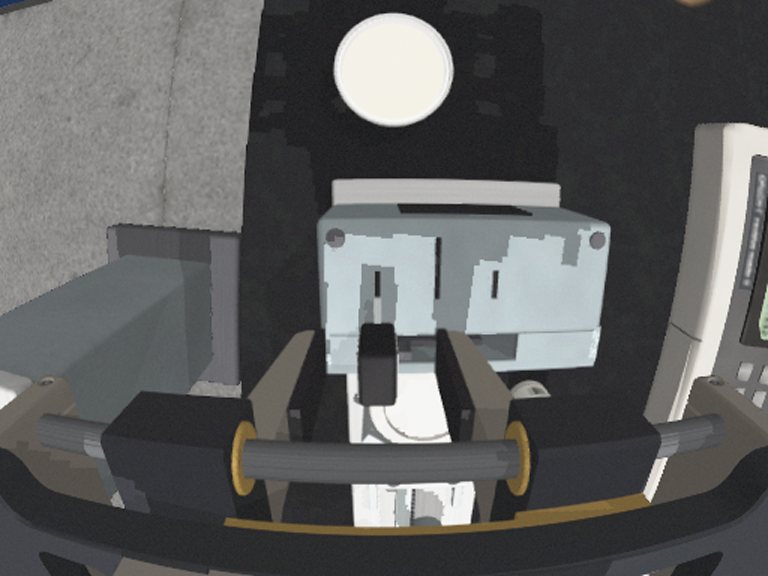

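The tab at (379,380) is centred between the fingers, so I close on it.

Emit:
drive_tool(series=[{"dx": 0,"dy": -0.4,"dz": 1.5,"ax": 0,"ay": 0,"az": 0,"fingers": -0.5},{"dx": 0,"dy": -0.4,"dz": 1.5,"ax": 0,"ay": 0,"az": 0,"fingers": -1},{"dx": 0,"dy": -0.4,"dz": 1.5,"ax": 0,"ay": 0,"az": 0,"fingers": -1},{"dx": 0,"dy": -0.4,"dz": 1.5,"ax": 0,"ay": 0,"az": 0,"fingers": -1},{"dx": 0,"dy": -0.4,"dz": 1.5,"ax": 0,"ay": 0,"az": 0,"fingers": -1},{"dx": 0,"dy": -0.4,"dz": 1.5,"ax": 0,"ay": 0,"az": 0,"fingers": -1}], squeeze=35)

```text
time_s: 12.3
position: [456.7, 284.7, 87.9]
eef_rot: [0.0, 0.668, 0.744, 0.0]
wrist_force: [-4.1, -0.7, 5.3]
grip_width: 13.6
```

```bash
cat >> h.py <<'E'
def ft():
    s=observe();p,R=tool(s); print(s["time_s"],p.round(2),"fix",((p[:2]-O)@F).round(2),"F",s["wrist_force"].round(1),"Ffix",(s["wrist_force"][:2]@F).round(1),"M",s["wrist_torque"].round(2),round(s["grip_width"],1)); print(R.round(3).tolist())
E
python3 - <<'E'
from h import *
ft()
c=camera("wrist"); save(c,"w12.png",s=1.5); np.savez("/tmp/w12.npz",**{k:np.array(v) for k,v in c.items()})
E
```

```text
12.3 [456.74 284.69  87.94] fix [-23.88  46.54] F [-4.1 -0.7  5.3] Ffix [-4.2 -0.3] M [-0.16  0.75  0.11] 13.6
[[-0.106, 0.994, 0.001], [0.994, 0.106, 0.0], [0.0, 0.001, -1.0]]
```

View pics/w12.png

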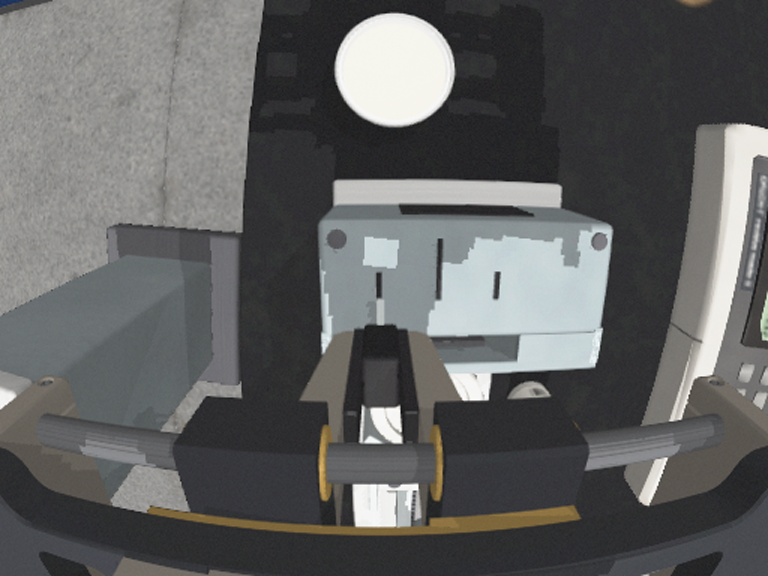

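Emit:
drive_tool(series=[{"dx": 0,"dy": 4,"dz": 0,"ax": 0,"ay": 0,"az": 0,"fingers": -1},{"dx": 0,"dy": 8,"dz": 0,"ax": 0,"ay": 0,"az": 0,"fingers": -1},{"dx": 0,"dy": 12,"dz": 0,"ax": 0,"ay": 0,"az": 0,"fingers": -1},{"dx": 0,"dy": 16,"dz": 0,"ax": 0,"ay": 0,"az": 0,"fingers": -1},{"dx": 0,"dy": 20,"dz": 0,"ax": 0,"ay": 0,"az": 0,"fingers": -1},{"dx": 0,"dy": 23,"dz": 0,"ax": 0,"ay": 0,"az": 0,"fingers": -1},{"dx": 0,"dy": 25,"dz": 0,"ax": 0,"ay": 0,"az": 0,"fingers": -1},{"dx": 0,"dy": 25.5,"dz": 0,"ax": 0,"ay": 0,"az": 0,"fingers": -1},{"dx": 0,"dy": 25.5,"dz": 0,"ax": 0,"ay": 0,"az": 0,"fingers": -1},{"dx": 0,"dy": 25.5,"dz": 0,"ax": 0,"ay": 0,"az": 0,"fingers": -1}], squeeze=35)

```text
time_s: 13.35
position: [481.7, 287.5, 88.0]
eef_rot: [-0.0, 0.668, 0.744, -0.0]
wrist_force: [-6.8, -1.4, 6.5]
grip_width: 13.6
```

Run:
```python
from h import *
ft()
c=camera("wrist"); save(c,"w13.png",s=1.5); save(c,"w13z.png",crop=(200,130,420,290),s=3.5); np.savez("/tmp/w13.npz",**{k:np.array(v) for k,v in c.items()})
ft()
```

```text
13.35 [481.66 287.46  87.95] fix [ 1.19 46.6 ] F [-6.8 -1.4  6.5] Ffix [-7.  -0.6] M [-0.22  1.22  0.17] 13.6
[[-0.106, 0.994, -0.0], [0.994, 0.106, 0.0], [0.0, -0.0, -1.0]]
13.4 [481.64 287.46  87.95] fix [ 1.17 46.61] F [-7.1 -0.5  6.6] Ffix [-7.1  0.3] M [-0.2   1.25  0.12] 13.8
[[-0.107, 0.994, -0.0], [0.994, 0.107, 0.0], [0.0, -0.0, -1.0]]
```

View pics/w13z.png

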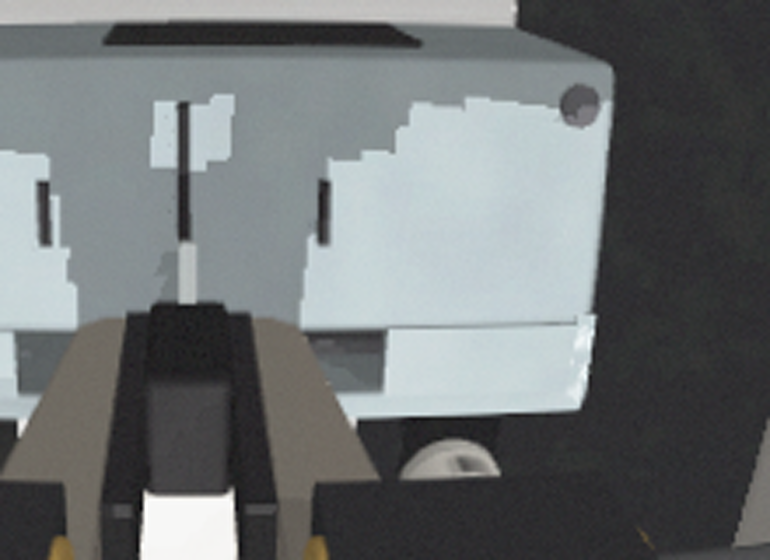

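The pointer at (187,270) lines up with the long middle mark at (185,240), and the spring force of about 7 N is the half-travel value. One last look at the cup, jaw and bystanders.

Run:
```python
from h import *
c=camera("scene"); save(c,"s14.png",crop=(170,170,370,320),s=4)
for t in ["sample_cup","jaw","grip","bottle_by","dish_by","cassette_by","tab"]:
    r=find_in(c,t); print(t,[(np.round(x["point"],1).tolist(),round(x["p"],2)) for x in r[:1]])
c=camera("wrist"); save(c,"w14.png",s=1.5)
ft()
```

```text
sample_cup [([482.8, 238.6, 51.1], 0.85)]
jaw [([483.3, 188.5, 30.7], 0.81)]
grip [([477.0, 118.5, 81.0], 0.66)]
bottle_by [([555.6, 216.7, 36.7], 0.65)]
dish_by [([444.0, 410.1, 18.1], 0.56)]
cassette_by [([450.9, 485.9, 6.0], 0.58)]
tab []
13.85 [481.61 287.45  87.94] fix [ 1.14 46.6 ] F [-7.4 -0.3  6.9] Ffix [-7.4  0.5] M [-0.21  1.2   0.09] 13.8
[[-0.106, 0.994, -0.0], [0.994, 0.106, 0.0], [0.0, -0.0, -1.0]]
```

View pics/s14.png

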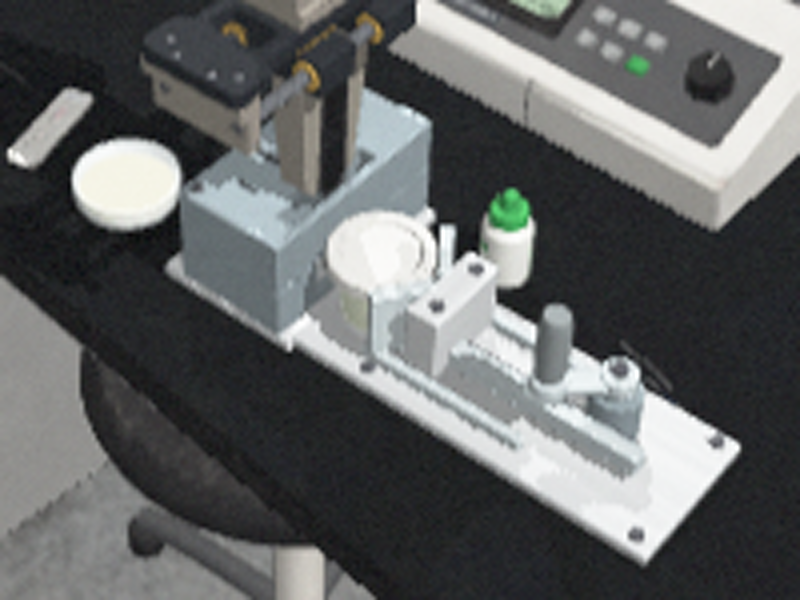

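The scene view shows the cup at (382,245) against the port plate with the vee jaw on it. The crank grip has not moved since release, and the bottle, dish and cassette are in place. Handing in.

Run:
```python
from h import *
print(hand_in())
```

```text
the job is handed in; nothing more can be done
None
```

The job is done and handed in at about 14 s. The cup is clamped against the lamp house, and the gripper is still holding the shutter at half travel.

- **Crank:** I turned it clockwise by its grip from about 1.87 to about 4.06 rad, where the jaw stalled. The last push was about 15 N along the circle, roughly 11 N above friction. I then opened the fingers and rose clear.
- **Clamping check:** The last scene picture shows the cup against the port plate with the jaw on it. The grip sits at the same pixels as just after release. I did not measure the gap at the port plate directly; the cup's found centre agrees with the seated position to within the networks' error.
- **Shutter:** I took the tab across its 14 mm with 35 N and slid it 25 mm. The pointer lines up with the long middle mark to within about 0.3 mm, and the spring pulls 7.0–7.4 N against the 7 N expected at half. The tool held that pose over the last half second.
- **Bystanders:** The bottle, dish and cassette are where they were, within the networks' error of about 4–5 mm.
- **Failed or disagreeing checks:** The network did not find the tab in the last scene picture, where the fingers cover it. Its last grip point was about 14 mm from where I let go of the crank. The scene camera read the grip similarly far off at the start, so I relied on the pixel comparison instead.

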